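# Start the leak tester under its push-latch cover

## Robot

A 6-joint arm with a two-finger parallel gripper is mounted at the origin on the work surface. World frame = base frame: x ahead of the robot, y to its left, z up, the work surface at z = 0. Lengths are in m, angles in rad, forces in N, time in s.
With the tool pointing down it reaches from about 0.225 to 0.875 m from the base axis. Payload 3.4 kg.
Tool frame: the origin (TCP) lies at the very end of the fingers, on their centre line; the grasp point (between the pads) lies robot.pinch_z behind it (robot.pinch_z is the distance from the TCP to the grasp point, in m); z points along the fingers, x is the direction in which the jaws open and shut, and the axes are right-handed (so a half turn about z gives the same grasp; the last joint's range is limited). The gripper opens to 85 mm and grips with 20 to 120 N. Pads are 22 mm wide; open, the fingers measure 114 mm over their backs; the gripper's body (76 mm by 85 mm) begins 54 mm behind the grasp point. The pads swing forward as they close: fully open they stand 13 mm farther back than shut.
Start: joints at [-0.121, 0.276, 1.505, -0, 1.361, -0.121], TCP at [0.575, -0, 0.231] pointing down, gripper open.
Joint ranges: [-2.89, 2.89], [-0.75, 2.08], [0.22, 2.7], [-1.18, 4.32], [0.11, 2.71], [-2.7, 2.7]. Speed limits (rad/s): [2.57, 2.57, 3.14, 3.14, 3.14, 3.14].

## Interface

Orientations are given as a 3x3 rotation matrix whose columns are the frame's x, y, z axes.
In Python, from rig import robot, viewer gives the robot as it stands.
- The arm moves only by the tool apply_moves, never from a script. Its argument "increments" is one flat list of numbers, 5 for each row, row after row: the finger opening in cm, from 0 to 8.54, then the shift along the tool's x, y, z in cm, then the turn about the tool's z in rad. A call has 1 to 5 rows; each row shifts and turns the commanded pose from where the row before left it, along the tool's axes as they then stand; what a row does not reach is not made up. A row lasts 1/8 s, in which the tool goes at most 62.5 mm and 10.7 degrees, less where a joint would pass 70% of its speed; a pose out of reach is approached as far as the arm can. A call is refused whole if a number of a shift passes 6.25 or a number of a turn 0.188, either way. A call with a gripper value outside its range is refused whole. The fingers move at their own pace and stop on an object; "squeeze" is the grip in N (left out, the last holds). Time passes only in rows, so rows that do not move let the fingers close. It gives the time, the measured TCP pose, the force and the opening at its end, in the units of the state.
- robot.state(): the state, without advancing time (a new reading comes with each control period).
- viewer.read_camera(name): name is "scene" or "side" or "wrist"; returns a dict with "color" (400x640x3 uint8, red, green, blue), "range_z" (400x640 float32, m along the optical axis (not along the pixel's ray), 0 where there is no reading), "intrinsics" (3x3 intrinsics, pixels), "k1" (the pictures are not rectified: a ray, as slopes to the right and down, at radius r is drawn at 1 + k1 r^2 times it, then the intrinsics apply), "R" (3x3) and "t" (3): a world point X has camera coordinates R X + t. Camera axes: x right, y down, z forward; pixel columns grow to the right and rows downward; lengths in m; the calibration is good to about 2 mm. A picture is of the moment at which its call begins.
- robot.hand_in(): hands the job in, once; it reports no verdict.
The state is a dict: "clock": time; "qpos": joint angles; "qvel": joint speeds; "tau": joint torques, N m; "ee_pos": TCP position; "tcp_rot": TCP orientation; "wrist_force": force on the tool from outside, world axes, zero at the start; "moment": the same for the moment, N m; "finger_gap": opening from 0.0 (shut) to 1.0 (fully open).
Only numpy, scipy, OpenCV 4.12 (cv2) and the standard library are available. Lean on these libraries where they do the work, as an engineer would, in place of code of your own. Each camera call takes 0.05 s, during which the arm holds its last target.

## Task

On the leak tester, press the push-latch cover once near its free edge so that it pops open, then press the large round button under it fully in, leaving the small square one alone. Then push the cover down and press it again so that it latches shut and stays shut. Use only gentle touches of the fingertips, grip nothing, leave the fittings lying around where they are, and finish clear of everything.

Things in the scene. Friction and masses are not known exactly. Their poses are not given: they have to be found in the camera images.
- tester: Leak tester, a grey box fixed to the bench. Origin on the bench under the middle of its cover; x points from the cover's hinge to its free edge (roughly away from the robot), y left, z up. Housing x -95 to +95 mm, y -85 to +175 mm, top 50 mm above the bench. On it at y = +125: a round gauge (68 mm high, x = -40) and a brass nozzle (88 mm high, x = +35).
- cover (a joint): Cover angle about its hinge, rad. 0 latched shut (at the start), 1.31 fully open, stop near -0.09. Push-push latch: press in till it stops solid (6 to 7 mm at the press point, 2 to 4 N of spring on the way; under 5 mm does not work it) and let go: it swings open by itself in about 1 s, so lift the finger away. To relatch, push it down and in till it stops again, let go: it stays at about 0.
- cover_hinge (a point): Middle of the cover's hinge line, 60 mm above the bench, at x = -45 mm of the tester; the line runs along the tester's y. The cover's free edge swings up and back about it, towards the robot. Fully open, its outer face looks towards the robot, its top corner is 156 mm above the bench at x = -55 mm and its skirt's edge 147 mm above the bench at x = -22 mm.
- cover_press (a point): Press point, moving with the cover: middle of the ribs near the free edge on its outer (upper) face, z = outward normal. Shut, it is 75 mm along x and 35 mm up from the hinge. The cover is a grey cap: plate 90 mm (hinge line to free edge) by 124 mm, upper face 35 mm above the hinge, skirts 33 mm deep on the free edge and sides.
- start_button (a joint): Travel of the large round button, m: 0 = out, 0.006 = fully in (about 5 N there, spring returns it).
- start_button_top (a point): Centre of the top of the large round button (30 mm diameter, white), z up: 78 mm above the bench, at x = +3, y = +30 or -30 mm of the tester, under the cover. Behind it, at x = +30 and y within 10 mm of 0, two thin steel catch cheeks stand as high.
- vent_button (a joint): Travel of the small square button, m: 0 = out, 0.005 = fully in. Not to be pressed.
- vent_button_top (a point): Centre of the top of the small square button (14 mm wide), 76 mm above the bench, at the other of the two places beside the large one.
- big_elbow: Loose brass elbow lying on the bench, legs 62 mm, 38 mm thick. Leave it.
- small_elbow: Loose copper elbow lying on the bench, legs 42 mm, 24 mm thick. Leave it.
- steel_tee: Loose steel tee lying on the bench, 80 mm long, 33 mm thick. Leave it.
- copper_tee: Loose copper tee lying on the bench, 66 mm long, 28 mm thick. Leave it.
- tall_coupling: Loose copper coupling standing on the bench, 33 mm across, 55 mm tall. Leave it.
- deck_coupling: Loose brass coupling standing on the tester's housing beside the cover (near x = +65, y = +87 mm of the tester), 28 mm across, 30 mm tall. Leave it.
- short_coupling: Loose brass coupling standing on the bench, 42 mm across, 34 mm tall. Leave it.

How it is judged:
By the outcome, as a careful person would: the job done as asked, in the order asked, and still so for the second after the job is handed in, with the robot touching nothing.
It also fails if it takes over 50 s, if anything falls off the work surface, if the arm or the gripper's body presses on something with over 40 N, if the wrist force passes 120 N, or if a joint passes its speed limit or range.

## Working session

There is one attempt and no reset: what is moved stays moved. The work goes in short steps, Python scripts to look and compute and a tool call to move; the robot and the scene stay as the last step left them, time stands still between calls to the robot, and variables do not carry over. Pictures are saved under pics/ and viewed, and the job is handed in when it is done.

Besides the shell and the picture viewer there is one more tool, called after "Emit:" as name(argument=value, ...) on one line, values as JSON. apply_moves: Moves the arm, as the interface text tells. Its arguments: {"type":"object","properties":{"increments":{"type":"array","items":{"type":"number"}},"squeeze":{"type":"number"}},"required":["increments"]}

```bash
ls; mkdir -p pics
cat > h.py <<'E'
import numpy as np, cv2
from rig import robot, viewer
def cam(n):
    d=viewer.read_camera(n)
    return d
def pts(d):
    K=np.array(d["intrinsics"]);k1=d["k1"];Z=d["range_z"]
    h,w=Z.shape
    u,v=np.meshgrid(np.arange(w),np.arange(h))
    xy=cv2.undistortPoints(np.stack([u,v],-1).reshape(-1,1,2).astype(float),K,np.array([k1,0,0,0,0.])).reshape(h,w,2)
    P=np.dstack([xy[...,0]*Z,xy[...,1]*Z,Z])
    W=(P-np.array(d["t"]))@np.array(d["R"])
    W[Z==0]=np.nan
    return W
def save(d,name):
    cv2.imwrite(f"pics/{name}.png",d["color"][...,::-1])
E
python3 - <<'E'
from h import *
s=robot.state();print(s);print(robot.pinch_z)
for n in ["scene","side","wrist"]:
    d=cam(n);save(d,n+"0");np.savez(f"{n}0.npz",W=pts(d),c=d["color"]);print(n,d["R"],d["t"],d["intrinsics"],d["k1"])
E
```

```text
pics
{'clock': 0.0, 'qpos': array([-1.20971504e-01,  2.76591968e-01,  1.50616734e+00, -6.08065844e-06,
        1.36071782e+00, -1.21023197e-01]), 'qvel': array([-0.00141476,  0.00103015, -0.00112788, -0.00042968, -0.00144726,
       -0.00028367]), 'tau': array([ 6.20495921e-04, -4.16768074e+01, -2.45808578e+01, -1.52056768e-04,
        1.11346930e-02,  1.69860516e-05]), 'ee_pos': array([5.74446899e-01, 7.60501345e-05, 2.30427826e-01]), 'tcp_rot': array([[ 9.99998247e-01,  5.27591101e-05, -1.87142666e-03],
       [ 5.31737405e-05, -9.99999974e-01,  2.21509383e-04],
       [-1.87141493e-03, -2.21608505e-04, -9.99998224e-01]]), 'wrist_force': array([ 0.60893587, -0.47377235,  0.16599249]), 'moment': array([0.01718848, 0.00555172, 0.03425184]), 'finger_gap': 1.0006738144748353}
0.0187
scene [[ 0.33209998  0.94322488 -0.00603538]
 [ 0.63586441 -0.22859836 -0.73716975]
 [-0.69669653  0.24097638 -0.67568065]] [-0.20784865 -0.28099375  1.16965122] [[370.22667798   0.         311.25316475]
 [  0.         370.22667798 201.39093386]
 [  0.           0.           1.        ]] -0.06109875381043178
side [[ 0.9773005  -0.21163555  0.00970225]
 [-0.09769547 -0.49083267 -0.86575914]
 [ 0.18798759  0.84515897 -0.50036685]] [-0.56584629  0.1388668   0.79401884] [[452.02724915   0.         321.28579076]
 [  0.         452.02724915 206.65066085]
 [  0.           0.           1.        ]] -0.09706933517767506
wrist [[ 9.99997905e-01  1.25347785e-04 -2.04304280e-03]
 [ 7.22833868e-04 -9.55440691e-01  2.95182255e-01]
 [-1.91500578e-03 -2.95183114e-01 -9.55438780e-01]] [-0.57384995 -0.03873401  0.37984041] [[316.49935985   0.         319.24484105]
 [  0.         316.49935985 192.19030912]
 [  0.           0.           1.        ]] -0.01337827166869294
```

View pics/scene0.png

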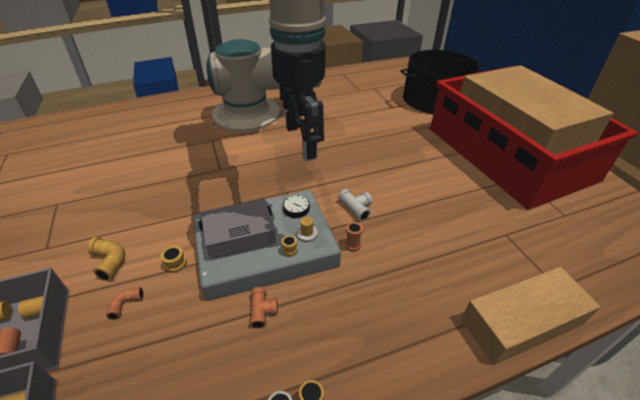

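View pics/side0.png

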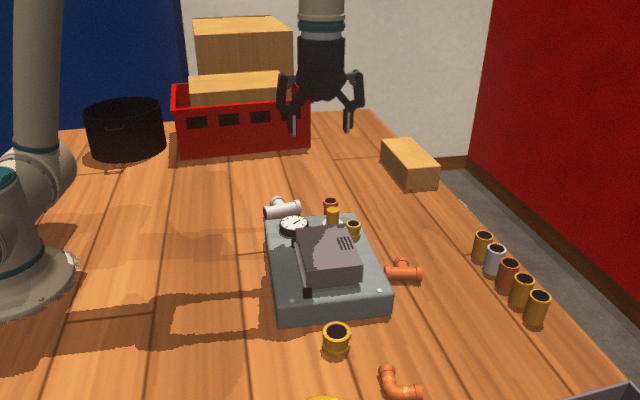

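View pics/wrist0.png

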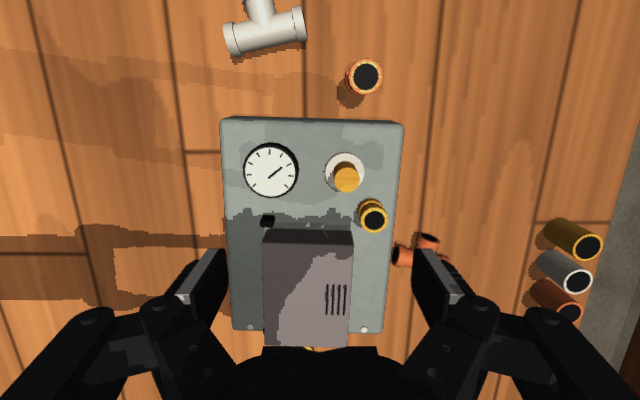

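The scene shows the tester with its cover at about (238,228) in the scene picture and (328,256) in the side one. In the wrist picture the ribs are at about (336,298), on the free edge away from the robot. Next I fit the tester pose from depth.

```bash
cat > fit.py <<'E'
from h import *
for n in ["scene","side","wrist"]:
    f=np.load(f"{n}0.npz");W=f["W"];c=f["c"].astype(int)
    box=(abs(W[...,0]-0.6)<0.3)&(abs(W[...,1]+0.05)<0.35)
    sat=c.max(-1)-c.min(-1)
    for nm,lo,hi in [("top",.045,.055),("cover",.088,.102)]:
        m=box&(W[...,2]>lo)&(W[...,2]<hi)&(sat<45)
        m=cv2.morphologyEx(m.astype(np.uint8),cv2.MORPH_OPEN,np.ones((3,3)))
        k,l,st,_=cv2.connectedComponentsWithStats(m)
        i=1+np.argmax(st[1:,4]);mm=l==i
        P=W[mm]
        r=cv2.minAreaRect((P[:,:2]*1000).astype(np.float32))
        print(n,nm,len(P),P[:,2].mean().round(4),np.round(r[0],1),np.round(r[1],1),round(r[2],2),"px",st[i])
        print(np.round(cv2.boxPoints(r)).tolist())
E
python3 fit.py
```

```text
scene top 5017 0.0496 [563.7 -78.6] [258.3 191.2] 88.38 px [ 194  190  147   97 5017]
[[465.0, -205.0], [656.0, -210.0], [663.0, 48.0], [472.0, 53.0]]
scene cover 2467 0.095 [ 562.4 -124.2] [124.7  93.8] 88.1 px [ 201  199   74   49 2467]
[[513.0, -185.0], [607.0, -188.0], [611.0, -63.0], [518.0, -60.0]]
side top 4453 0.0495 [561.8 -81.1] [260.2 188.2] 88.25 px [ 265  219  129   90 4453]
[[464.0, -208.0], [652.0, -214.0], [660.0, 46.0], [472.0, 52.0]]
side cover 2568 0.0952 [ 560.6 -126.2] [128.   90.3] 88.28 px [ 296  223   68   52 2568]
[[514.0, -189.0], [604.0, -192.0], [608.0, -64.0], [517.0, -61.0]]
wrist top 21566 0.0498 [562.6 -79. ] [257.5 189.3] 88.31 px [  219   119   185   215 21566]
[[464.0, -205.0], [653.0, -210.0], [661.0, 47.0], [472.0, 53.0]]
wrist cover 9180 0.0952 [ 560.9 -124.3] [124.5  90.2] 88.36 px [ 262  240   92  108 9180]
[[514.0, -185.0], [604.0, -188.0], [608.0, -63.0], [518.0, -61.0]]
```

The tester origin comes out at about (561.3, -124.4) mm with a yaw of about -1.7°. The press point is then at about (591, -125, 95) mm. Next I close the fingers and hover over it.

Emit:
apply_moves(increments=[0, 0.85, 6.2, 0, 0, 0, 0.85, 6.2, 0, 0, 0, 0, 0.1, 3.5, 0, 0, 0, 0, 3.5, 0, 0, 0, 0, 2.0, 0], squeeze=20)

```text
clock: 0.78
ee_pos: [0.5907, -0.1249, 0.1389]
tcp_rot: [[1.0, -0.001, -0.003], [-0.001, -1.0, 0.001], [-0.003, -0.001, -1.0]]
wrist_force: [0.7, 0.4, 0.6]
finger_gap: 0.002
```

Run:
```python
from h import *
s=robot.state();print(s["clock"],s["ee_pos"],s["wrist_force"],s["finger_gap"])
d=cam("side");save(d,"side1");W=pts(d)
d2=cam("wrist");save(d2,"wrist1")
```

```text
0.775 [ 0.59067951 -0.12485334  0.13888386] [0.73714085 0.38232294 0.56073849] 0.0016713211742546738
```

View pics/side1.png

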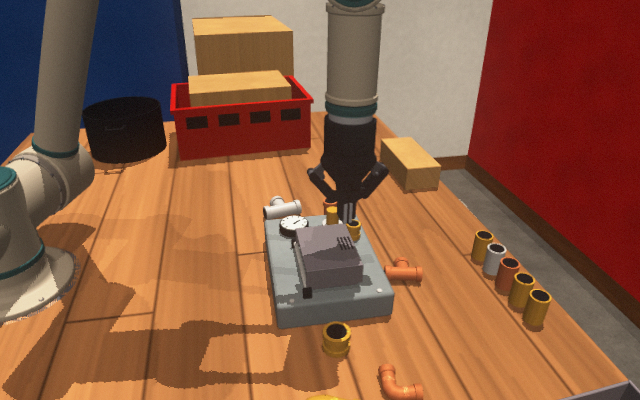

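View pics/wrist1.png

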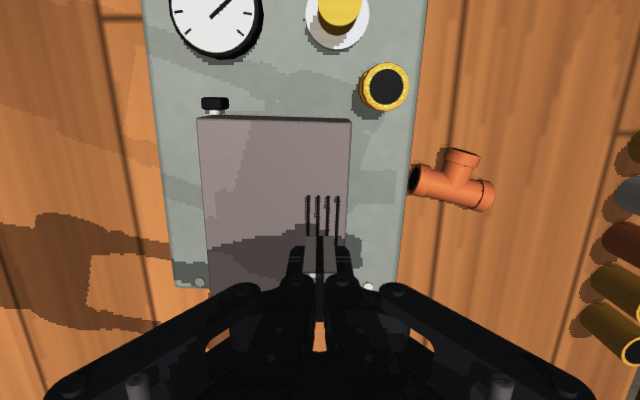

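The closed fingertips are at side (347,215), over the ribs at side (345,242). Descending.

Emit:
apply_moves(increments=[0, 0, 0, 2.0, 0, 0, 0, 0, 1.6, 0, 0, 0, 0, 0.4, 0, 0, 0, 0, 0.2, 0])

```text
clock: 1.38
ee_pos: [0.5923, -0.1249, 0.0996]
tcp_rot: [[1.0, 0.0, 0.001], [0.0, -1.0, -0.0], [0.001, 0.0, -1.0]]
wrist_force: [-0.6, -0.4, -0.3]
finger_gap: 0.003
```

Emit:
apply_moves(increments=[0, 0, 0, 0.2, 0, 0, 0, 0, 0.2, 0])

```text
clock: 1.62
ee_pos: [0.5924, -0.125, 0.0957]
tcp_rot: [[1.0, 0.0, 0.001], [0.0, -1.0, -0.0], [0.001, 0.0, -1.0]]
wrist_force: [0.7, -0.8, 2.2]
finger_gap: 0.002
```

Emit:
apply_moves(increments=[0, 0, 0, 0.2, 0, 0, 0, 0, 0.2, 0, 0, 0, 0, 0.1, 0])

```text
clock: 2.0
ee_pos: [0.5935, -0.1251, 0.0911]
tcp_rot: [[1.0, -0.0, 0.003], [-0.0, -1.0, -0.001], [0.003, 0.001, -1.0]]
wrist_force: [3.4, -0.2, 3.7]
finger_gap: 0.002
```

Emit:
apply_moves(increments=[0, 0, 0, 0.1, 0, 0, 0, 0, 0, 0])

```text
clock: 2.25
ee_pos: [0.5925, -0.1251, 0.0895]
tcp_rot: [[1.0, 0.0, 0.001], [0.0, -1.0, -0.001], [0.001, 0.001, -1.0]]
wrist_force: [2.5, 0.3, 3.3]
finger_gap: -0.0
```

Emit:
apply_moves(increments=[0, 0, 0, 0.1, 0, 0, 0, 0, 0.05, 0, 0, 0, 0, 0, 0])

```text
clock: 2.62
ee_pos: [0.5927, -0.1251, 0.0886]
tcp_rot: [[1.0, 0.0, 0.002], [0.0, -1.0, -0.001], [0.002, 0.001, -1.0]]
wrist_force: [3.2, -1.0, 6.4]
finger_gap: -0.001
```

Emit:
apply_moves(increments=[0, 0, 0, 0.1, 0, 0, 0, 0, 0, 0])

```text
clock: 2.88
ee_pos: [0.5928, -0.1251, 0.0883]
tcp_rot: [[1.0, 0.0, 0.002], [0.0, -1.0, -0.001], [0.002, 0.001, -1.0]]
wrist_force: [2.0, 0.8, 9.3]
finger_gap: -0.003
```

The force rises while the finger stays put, so the cover is at its solid stop. I lift clear, slightly outward, and then wait.

Emit:
apply_moves(increments=[0, 0, 0, -1.5, 0, 0, 1.0, 0, -4.0, 0, 0, 2.0, 0, -5.0, 0, 0, 1.0, 0, -3.0, 0, 0, 0, 0, 0, 0])

```text
clock: 3.5
ee_pos: [0.6324, -0.125, 0.2239]
tcp_rot: [[1.0, 0.0, 0.002], [0.0, -1.0, -0.001], [0.002, 0.001, -1.0]]
wrist_force: [-0.4, 1.0, -1.6]
finger_gap: -0.0
```

Emit:
apply_moves(increments=[0, 0, 0, 0, 0, 0, 0, 0, 0, 0, 0, 0, 0, 0, 0, 0, 0, 0, 0, 0, 0, 0, 0, 0, 0])

```text
clock: 4.12
ee_pos: [0.6319, -0.1249, 0.2216]
tcp_rot: [[1.0, -0.0, -0.0], [-0.0, -1.0, 0.0], [-0.0, -0.0, -1.0]]
wrist_force: [-0.6, -0.8, -0.2]
finger_gap: -0.0
```

Run:
```python
from h import *
for n in ["scene","side","wrist"]:
    d=cam(n);save(d,n+"2");np.savez(f"{n}2.npz",W=pts(d),c=d["color"])
print(robot.state()["ee_pos"])
im=[cv2.imread(f"pics/{n}2.png") for n in ["scene","side","wrist"]]
a=cv2.resize(im[0][150:330,160:400],(800,600));cv2.imwrite("pics/scene2c.png",a)
```

```text
[ 0.63200862 -0.12486199  0.22185569]
```

View pics/scene2c.png

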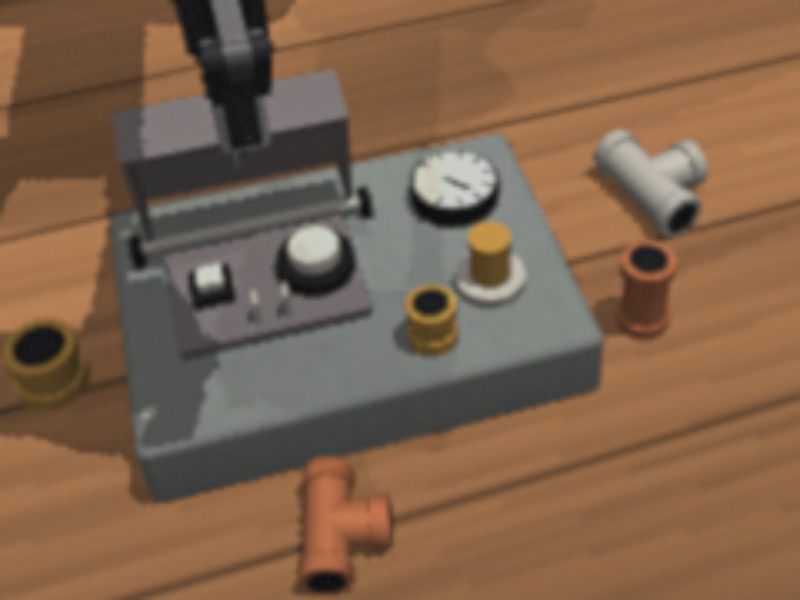

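View pics/side2.png

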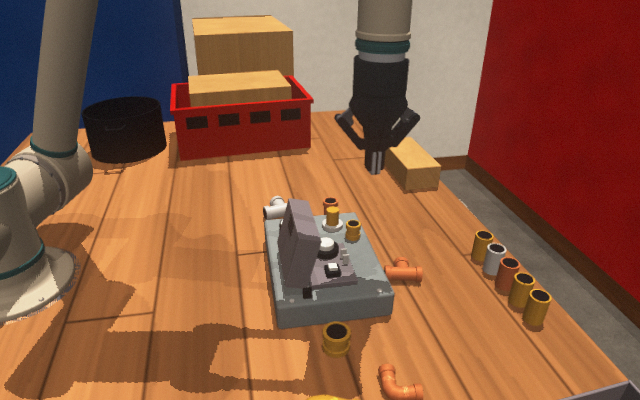

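View pics/wrist2.png

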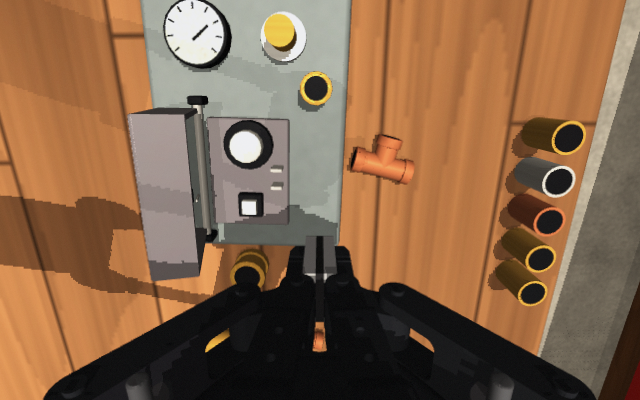

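The cover is open. The large round white button is at wrist (245,145), tester y = +30, and the square one is at (250,205). I measure the button, then open the fingers to 4 cm. Pressing with the near finger keeps the gripper's body clear of the open cover.

Emit:
apply_moves(increments=[4, -1.0, -1.5, 0, 0, 4, -3.0, -1.5, 0, 0, 4, 0, 0, 0, 0, 4, 0, 0, 0, 0])

```text
clock: 4.78
ee_pos: [0.5921, -0.0943, 0.2223]
tcp_rot: [[1.0, 0.001, 0.001], [0.001, -1.0, -0.0], [0.001, 0.0, -1.0]]
wrist_force: [1.3, -0.8, 0.3]
finger_gap: 0.466
```

Run:
```python
from h import *
for n in ["wrist2","scene2"]:
    f=np.load(f"{n}.npz");W=f["W"];c=f["c"].astype(int)
    m=(c.min(-1)>120)&(abs(W[...,2]-.077)<.006)&(abs(W[...,0]-.565)<.05)&(abs(W[...,1]+.12)<.08)
    k,l,st,_=cv2.connectedComponentsWithStats(m.astype(np.uint8))
    for i in range(1,k):
        if st[i,4]>10:
            P=W[l==i]; print(n,st[i],np.round(P.mean(0),4),np.round((P.max(0)+P.min(0))/2,4),np.round(P.max(0)-P.min(0),4))
s=robot.state();print(s["clock"],s["ee_pos"],s["finger_gap"])
d=cam("side");save(d,"side3");W=pts(d);E=s["ee_pos"]
# gripper silhouette in tool frame (x offset, height above tcp)
m=(abs(W[...,0]-E[0])<.12)&(abs(W[...,1]-E[1])<.06)&(W[...,2]>.165)
P=W[m]-E
for z in np.arange(-.02,.13,.01):
    q=P[abs(P[:,2]-z)<.005]
    if len(q): print(round(z,3),len(q),np.round(np.unique(np.round(q[:,0]*1000/4)*4),0).astype(int).tolist(), np.round([q[:,1].min(),q[:,1].max()],3))
```

```text
wrist2 [229 131  32  32 739] [ 0.5651 -0.0942  0.0817] [ 0.5636 -0.0947  0.0772] [0.0305 0.0281 0.0115]
wrist2 [271 169  11   4  44] [ 0.5916 -0.1172  0.078 ] [ 0.5916 -0.1171  0.0781] [0.0094 0.0033 0.0024]
wrist2 [271 186  11   4  42] [ 0.5907 -0.1339  0.0775] [ 0.5909 -0.134   0.077 ] [0.0097 0.0031 0.004 ]
wrist2 [242 201  14  14 194] [ 0.5632 -0.1544  0.076 ] [ 0.5631 -0.1547  0.0761] [0.0136 0.0139 0.0035]
scene2 [246 218  16  11 128] [ 0.567  -0.0938  0.0815] [ 0.5664 -0.0941  0.0813] [0.0278 0.0279 0.0035]
scene2 [219 229   8   7  43] [ 0.5645 -0.1539  0.0753] [ 0.564  -0.1541  0.0751] [0.0149 0.0137 0.0043]
4.775 [ 0.59205413 -0.09432235  0.22233125] 0.4661819079803449
0.0 17 [-28, -24, 20, 24, 28] [-0.012  0.008]
0.01 110 [-36, -32, -28, -24, -20, 20, 24, 28, 32] [-0.015  0.011]
0.02 127 [-36, -32, -28, -24, -20, 20, 24, 28, 32] [-0.014  0.008]
0.03 147 [-36, -32, -28, -24, -20, 20, 24, 28, 32] [-0.014  0.009]
0.04 131 [-40, -36, -32, -28, -24, -20, 20, 24, 28, 32, 36] [-0.014  0.014]
0.05 264 [-52, -48, -44, -40, -36, -32, -28, -24, -20, 20, 24, 28, 32, 36, 40, 44, 48, 52]
[... 274 characters left out ...]
5 [-64, -60, -56, -52, -48, -28, -24, -20, -16, -12, -8, -4, 0, 4, 8, 12, 16, 20, 24, 48, 52, 56, 60] [-0.02   0.016]
0.09 468 [-68, -64, -60, -56, -52, -48, -44, -36, -32, -28, -24, -20, -16, -12, -8, -4, 0, 4, 8, 12, 16, 20, 24, 28, 32, 44, 48, 52, 56, 60, 64] [-0.023  0.008]
0.1 618 [-68, -64, -60, -56, -52, -48, -44, -40, -36, -32, -28, -24, -20, -16, -12, -8, -4, 0, 4, 8, 12, 16, 20, 24, 28, 32, 36, 40, 44, 48, 52, 56, 60, 64] [-0.024  0.012]
0.11 456 [-52, -48, -44, -40, -36, -32, -28, -24, -20, -16, -12, -8, -4, 0, 4, 8, 12, 16, 20, 24, 28, 32, 36, 40, 44, 48] [-0.022  0.006]
0.12 264 [-40, -36, -32, -28, -24, -20, -16, -12, -8, -4, 0, 4, 8, 12, 16, 20, 24, 28, 32, 36] [-0.015  0.005]
```

View pics/side3.png

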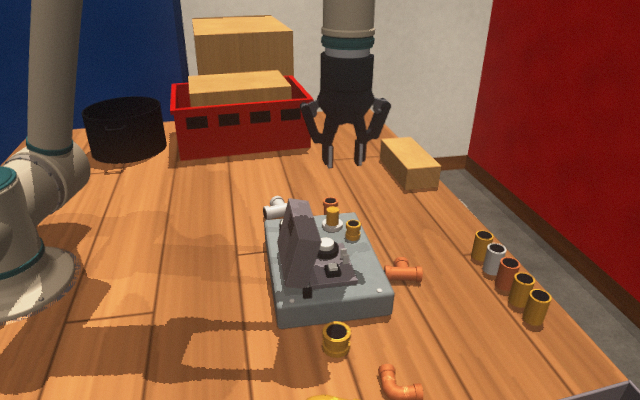

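The button centre is at about (565.1, -94.3), which agrees with the pose fit. At 4 cm opening the linkage would bulge to about -62 mm at the height of the cover's edge, and that is too close. With the fingers fully open the bulge beyond the near finger should be smaller, so I check that.

Emit:
apply_moves(increments=[8.54, 1.5, 0, 0, 0, 8.54, 1.0, 0, 0, 0, 8.54, 0, 0, 0, 0, 8.54, 0, 0, 0, 0])

```text
clock: 5.32
ee_pos: [0.617, -0.0949, 0.2214]
tcp_rot: [[1.0, -0.0, -0.001], [-0.0, -1.0, 0.0], [-0.001, -0.0, -1.0]]
wrist_force: [-0.4, 0.7, -0.1]
finger_gap: 1.003
```

```bash
cat > sil.py <<'E'
from h import *
import sys
s=robot.state();print(s["clock"],s["ee_pos"],s["finger_gap"],s["wrist_force"])
d=cam("side");save(d,sys.argv[1]);W=pts(d);E=s["ee_pos"]
m=(abs(W[...,0]-E[0])<.12)&(abs(W[...,1]-E[1])<.06)&(W[...,2]>.165)
P=W[m]-E
for z in np.arange(-.02,.13,.01):
    q=P[abs(P[:,2]-z)<.005]
    if len(q): print(round(z,3),len(q),np.round(np.unique(np.round(q[:,0]*1000/2)*2),0).astype(int).tolist())
E
python3 sil.py side4
```

```text
5.325 [ 0.6170179  -0.09491917  0.22141096] 1.003230109173799 [-0.43955545  0.72984692 -0.14164309]
0.01 4 [-50, 42]
0.02 104 [-56, -54, -52, -50, -48, -46, -44, 42, 44, 46, 48, 50, 52, 54]
0.03 130 [-56, -54, -52, -50, -48, -46, -44, 42, 44, 46, 48, 50, 52, 54]
0.04 140 [-56, -54, -52, -50, -48, -46, -44, 42, 44, 46, 48, 50, 52, 54, 56]
0.05 123 [-60, -58, -56, -54, -52, -50, -48, -46, -44, -42, 40, 42, 44, 46, 48, 50, 52, 54, 56, 58]
0.06 245 [-74, -72, -70, -68, -66, -64, -62, -60, -58, -56, -54, -52, -50, -48, -46, -44, -42, -40, 36, 38, 40, 42, 44, 46, 48, 50, 52, 54, 56, 58, 60, 62, 64, 66, 68, 70, 72]
0.07 395 [-74, -72, -70, -68, -66, -64, -62, -60, -58, -56, -54, -52, -50, -48, -46, -44, -42, -40, -38, -36, -34, -32, -30, -16, -14, -12, -10, -8, -6, 0, 2, 4, 6, 8, 10, 12, 14, 16, 28, 30, 32, 34, 36, 38, 40, 42, 44, 46, 48, 50, 52, 54, 56, 58, 60, 62, 64, 66, 68, 70, 72]
0.08 522 [-72, -70, -68, -66, -64, -62, -60, -46, -44, -42, -40, -38, -36, -34, -32, -30, -28, -26, -24, -22, -20, -18, -16, -14, -12, -10, -8, -6, -4, -2, 0, 2, 4, 6, 8, 10, 12, 14, 16, 18, 20, 22, 24, 26, 2
[... 474 characters left out ...]
, 8, 10, 12, 14, 16, 18, 20, 22, 24, 26, 28, 30, 32, 34, 36, 38, 40, 42, 46, 48, 50, 52, 54, 56, 58, 60, 62, 64, 66, 68, 70]
0.11 680 [-70, -68, -66, -64, -62, -60, -58, -56, -54, -52, -50, -48, -46, -44, -42, -40, -38, -36, -34, -32, -30, -28, -26, -24, -22, -20, -18, -16, -14, -12, -10, -8, -6, -4, -2, 0, 2, 4, 6, 8, 10, 12, 14, 16, 18, 20, 22, 24, 26, 28, 30, 32, 34, 36, 38, 40, 42, 44, 46, 48, 50, 52, 54, 56, 58, 60, 62, 64, 66, 68]
0.12 355 [-68, -66, -64, -62, -60, -58, -56, -54, -38, -36, -34, -32, -30, -28, -26, -24, -22, -20, -18, -16, -14, -12, -10, -8, -6, -4, -2, 0, 2, 4, 6, 8, 10, 12, 14, 16, 18, 20, 22, 24, 26, 28, 30, 32, 34, 36, 38, 46, 48, 50, 52, 54, 56, 58, 60, 62, 64, 66]
```

Run:
```python
from h import *
for n in ["wrist2","scene2","side2"]:
    W=np.load(f"{n}.npz")["W"]
    m=(W[...,0]>.46)&(W[...,0]<.60)&(W[...,1]>-.20)&(W[...,1]<-.05)
    for z in [.125,.135,.142,.147,.152,.157]:
        q=W[m&(abs(W[...,2]-z)<.003)]
        if len(q)>5: print(n,z,len(q),np.round(np.percentile(q[:,0],[1,10,50,90,99]),4))
```

```text
wrist2 0.125 49 [0.5062 0.5089 0.53   0.5349 0.5369]
wrist2 0.135 67 [0.5104 0.5141 0.5342 0.5379 0.539 ]
wrist2 0.142 104 [0.506  0.5207 0.5377 0.5395 0.5401]
wrist2 0.147 2951 [0.5224 0.5276 0.5337 0.5384 0.5402]
wrist2 0.152 5969 [0.5061 0.5107 0.5202 0.5299 0.5346]
wrist2 0.157 1838 [0.5048 0.5064 0.5097 0.5142 0.5179]
scene2 0.125 16 [0.5178 0.5212 0.5319 0.536  0.5371]
scene2 0.135 13 [0.5338 0.5345 0.5363 0.5397 0.5402]
scene2 0.142 41 [0.5354 0.5361 0.5381 0.5407 0.5413]
scene2 0.147 354 [0.5229 0.5278 0.5349 0.5403 0.5418]
scene2 0.152 536 [0.5054 0.5106 0.5209 0.5308 0.5361]
scene2 0.157 144 [0.5046 0.5064 0.5102 0.5159 0.5203]
side2 0.125 148 [0.4949 0.4957 0.4985 0.5249 0.531 ]
side2 0.135 131 [0.4976 0.4984 0.5016 0.5264 0.5333]
side2 0.142 154 [0.4993 0.5001 0.5036 0.5278 0.5344]
side2 0.147 410 [0.501  0.5026 0.5307 0.5374 0.5396]
side2 0.152 689 [0.5026 0.5051 0.5183 0.5294 0.5338]
side2 0.157 208 [0.5035 0.505  0.5085 0.5127 0.5147]
```

Emit:
apply_moves(increments=[8.54, 0.5, 0, 4.0, 0, 8.54, 0, 0, 4.0, 0, 8.54, 0, 0, 3.0, 0, 8.54, 0, 0, 1.5, 0, 8.54, 0, 0, 0, 0])

```text
clock: 6.0
ee_pos: [0.6215, -0.0948, 0.0962]
tcp_rot: [[1.0, -0.0, -0.002], [-0.0, -1.0, 0.0], [-0.002, -0.0, -1.0]]
wrist_force: [0.2, 0.2, 0.7]
finger_gap: 1.001
```

The cover's inner edge is at x ≤ 0.541, as predicted. The knuckle at 0.547 clears it. I continue down and look.

Emit:
apply_moves(increments=[8.54, 0.1, 0, 1.0, 0, 8.54, 0, 0, 0.7, 0, 8.54, 0, 0, 0, 0])

```text
clock: 6.38
ee_pos: [0.6227, -0.0948, 0.0795]
tcp_rot: [[1.0, 0.0, -0.001], [0.0, -1.0, 0.0], [-0.001, -0.0, -1.0]]
wrist_force: [-0.2, -0.2, 0.1]
finger_gap: 1.0
```

Run:
```python
from h import *
s=robot.state();print(s["clock"],s["ee_pos"],s["wrist_force"])
d=cam("side");a=cv2.resize(d["color"][150:300,260:460,::-1],(800,600),interpolation=cv2.INTER_CUBIC);cv2.imwrite("pics/side5c.png",a)
d=cam("scene");a=cv2.resize(d["color"][130:280,170:370,::-1],(800,600),interpolation=cv2.INTER_CUBIC);cv2.imwrite("pics/scene5c.png",a)
```

```text
6.375 [ 0.62274989 -0.09477018  0.07954593] [-0.24085687 -0.22708206  0.13472103]
```

View pics/side5c.png

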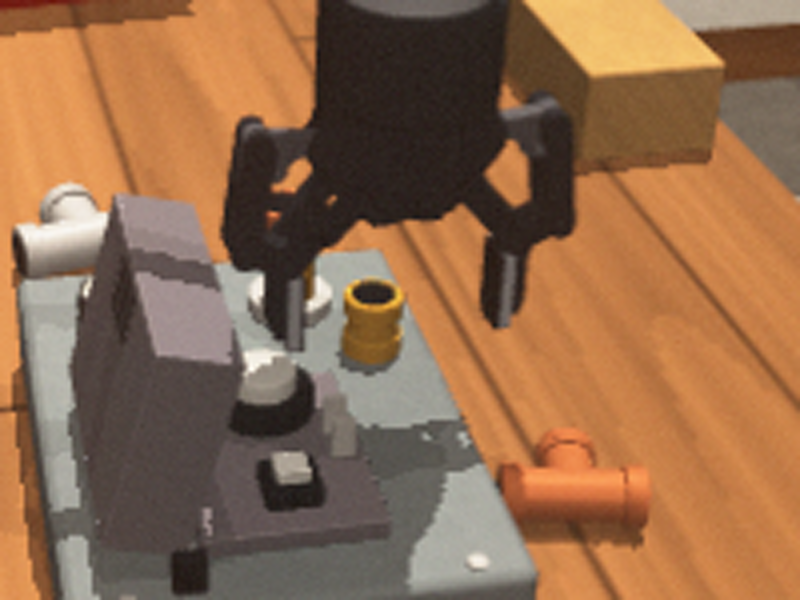

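View pics/scene5c.png

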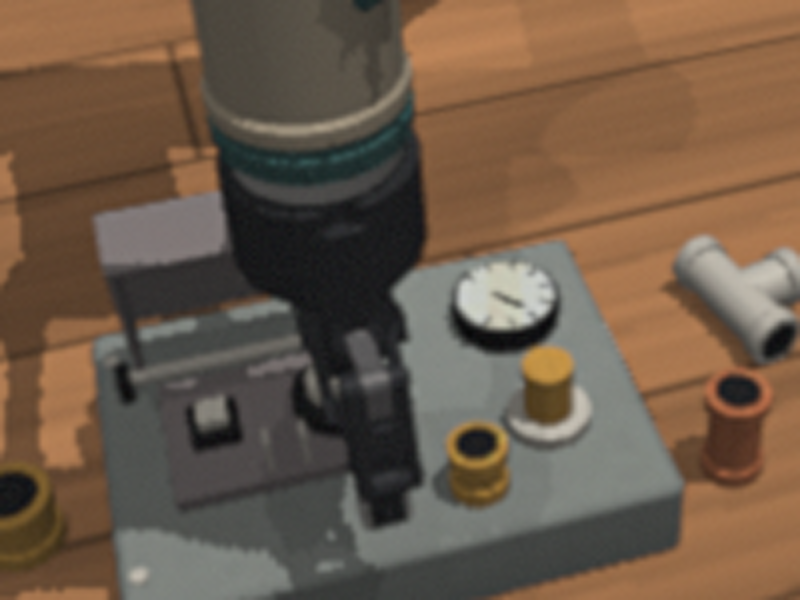

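The near finger is above the button's outer half (side crop at (290,345) over (265,370)) and the knuckle is clear of the cover. Pressing slowly.

Emit:
apply_moves(increments=[8.54, 0, 0, 0.6, 0, 8.54, 0, 0, 0.3, 0, 8.54, 0, 0, 0.2, 0, 8.54, 0, 0, 0, 0])

```text
clock: 6.98
ee_pos: [0.6228, -0.0948, 0.0688]
tcp_rot: [[1.0, -0.0, -0.0], [-0.0, -1.0, 0.0], [-0.0, -0.0, -1.0]]
wrist_force: [-1.6, -0.4, 1.9]
finger_gap: 1.001
```

Emit:
apply_moves(increments=[8.54, 0, 0, 0.2, 0, 8.54, 0, 0, 0.1, 0, 8.54, 0, 0, 0, 0])

```text
clock: 7.35
ee_pos: [0.623, -0.0948, 0.066]
tcp_rot: [[1.0, 0.0, 0.0], [0.0, -1.0, -0.0], [0.0, 0.0, -1.0]]
wrist_force: [-0.7, 1.1, 3.2]
finger_gap: 0.998
```

Emit:
apply_moves(increments=[8.54, 0, 0, 0.1, 0, 8.54, 0, 0, 0.1, 0, 8.54, 0, 0, 0, 0])

```text
clock: 7.72
ee_pos: [0.623, -0.0948, 0.0639]
tcp_rot: [[1.0, -0.0, -0.0], [-0.0, -1.0, 0.0], [-0.0, -0.0, -1.0]]
wrist_force: [-1.1, 1.1, 4.1]
finger_gap: 0.998
```

Emit:
apply_moves(increments=[8.54, 0, 0, 0.1, 0, 8.54, 0, 0, 0, 0])

```text
clock: 7.98
ee_pos: [0.623, -0.0948, 0.0629]
tcp_rot: [[1.0, 0.0, 0.0], [0.0, -1.0, 0.0], [0.0, -0.0, -1.0]]
wrist_force: [-1.6, 0.2, 4.6]
finger_gap: 1.0
```

Emit:
apply_moves(increments=[8.54, 0, 0, 0.1, 0, 8.54, 0, 0, 0, 0])

```text
clock: 8.22
ee_pos: [0.623, -0.0949, 0.0627]
tcp_rot: [[1.0, 0.0, 0.0], [0.0, -1.0, -0.0], [0.0, 0.0, -1.0]]
wrist_force: [-2.6, 0.9, 9.2]
finger_gap: 1.002
```

Emit:
apply_moves(increments=[8.54, 0, 0, 0.1, 0, 8.54, 0, 0, 0, 0])

```text
clock: 8.48
ee_pos: [0.6231, -0.0948, 0.0626]
tcp_rot: [[1.0, 0.0, 0.001], [0.0, -1.0, -0.0], [0.001, 0.0, -1.0]]
wrist_force: [-3.2, 1.0, 13.3]
finger_gap: 1.003
```

The button is at its stop, with force rising to 13 N at a constant position. I lift straight up, close the fingers and cross high over the cover to the robot's side.

Emit:
apply_moves(increments=[8.54, 0, 0, -2.0, 0, 8.54, 0, 0, -4.0, 0, 8.54, 0, 0, -5.0, 0, 8.54, 0, 0, -4.0, 0, 8.54, 0, 0, -2.0, 0])

```text
clock: 9.1
ee_pos: [0.6246, -0.0952, 0.2332]
tcp_rot: [[1.0, 0.0, 0.005], [0.0, -1.0, -0.001], [0.005, 0.001, -1.0]]
wrist_force: [0.1, 0.5, 0.1]
finger_gap: 0.999
```

Emit:
apply_moves(increments=[0, 0, 1.5, -1.0, 0, 0, -2.0, 1.4, 0, 0, 0, -5.0, 0, 0, 0, 0, -5.0, 0, 0, 0, 0, -3.5, 0, 0, 0])

```text
clock: 9.72
ee_pos: [0.4655, -0.1245, 0.2395]
tcp_rot: [[1.0, -0.001, -0.002], [-0.001, -1.0, 0.0], [-0.002, -0.0, -1.0]]
wrist_force: [0.4, -1.3, 0.3]
finger_gap: 0.002
```

Run:
```python
from h import *
s=robot.state();print(s["clock"],s["ee_pos"],s["wrist_force"])
d=cam("side");save(d,"side6");d=cam("scene");save(d,"scene6");d=cam("wrist");save(d,"wrist6")
```

```text
9.725 [ 0.46554976 -0.12450987  0.23947206] [ 0.35363332 -1.26366861  0.34559688]
```

View pics/side6.png

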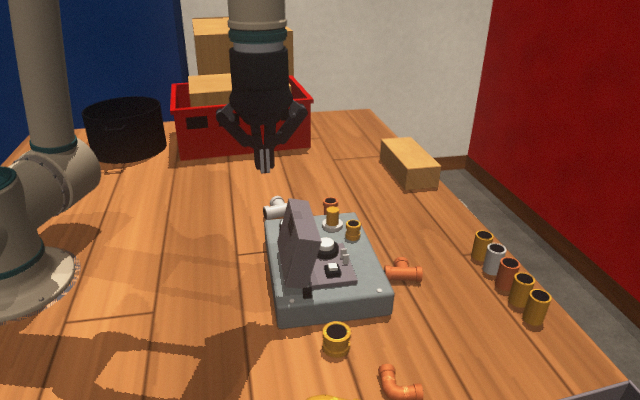

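View pics/scene6.png

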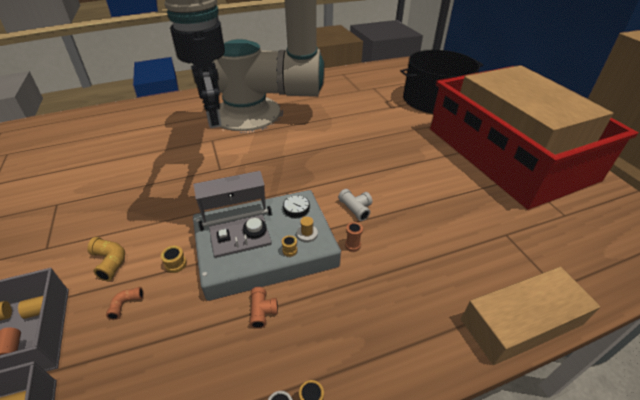

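The cover is still open, the button has returned and the loose parts are undisturbed. Next I compute the closing arc.

Run:
```python
import numpy as np
hx,hz=561.3-45,60.
hw=12
pp=None
for th,s in zip([1.5,1.31,1.15,1.0,.85,.7,.55,.4,.28,.16,.08,0.0],[74,74,75,76,77,78,79,80,82,84,85,86]):
    c,sn=np.cos(th),np.sin(th)
    p=np.array([hx+s*c-35*sn-hw,hz+s*sn+35*c])
    print(th,np.round(p,1),None if pp is None else np.round((p-pp)/10*[1,-1],2)); pp=p
```

```text
1.5 [474.6 136.3] None
1.31 [489.6 140.5] [ 1.49 -0.42]
1.15 [503.  142.8] [ 1.34 -0.22]
1.0 [515.9 142.9] [ 1.29 -0.01]
0.85 [528.8 140.9] [1.29 0.19]
0.7 [541.4 137. ] [1.26 0.39]
0.55 [553.4 131.1] [1.19 0.59]
0.4 [564.4 123.4] [1.1  0.77]
0.28 [573.4 116.3] [0.91 0.71]
0.16 [581.7 107.9] [0.82 0.84]
0.08 [586.2 101.7] [0.46 0.63]
0.0 [590.3  95. ] [0.41 0.67]
```

Emit:
apply_moves(increments=[0, 0, 0, 4.0, 0, 0, 0, 0, 4.0, 0, 0, 0.2, 0, 1.5, 0, 0, 0.3, 0, 0.4, 0, 0, 0, 0, 0, 0])

```text
clock: 10.5
ee_pos: [0.4745, -0.1244, 0.1425]
tcp_rot: [[1.0, 0.0, 0.002], [0.0, -1.0, -0.001], [0.002, 0.001, -1.0]]
wrist_force: [0.2, -0.3, 0.4]
finger_gap: -0.002
```

Emit:
apply_moves(increments=[0, 0.7, 0, 0, 0, 0, 0.6, 0, 0, 0, 0, 0.6, 0, -0.1, 0, 0, 0.6, 0, -0.1, 0, 0, 0, 0, 0, 0])

```text
clock: 11.12
ee_pos: [0.4985, -0.1239, 0.1439]
tcp_rot: [[1.0, 0.0, 0.0], [0.0, -1.0, -0.0], [0.0, 0.0, -1.0]]
wrist_force: [-0.9, 0.2, 1.9]
finger_gap: -0.001
```

Emit:
apply_moves(increments=[0, 0.65, 0, 0.1, 0, 0, 0.65, 0, 0.05, 0, 0, 0.65, 0, 0.05, 0, 0, 0.65, 0, 0.1, 0, 0, 0.4, 0, 0.05, 0])

```text
clock: 11.75
ee_pos: [0.5283, -0.1238, 0.14]
tcp_rot: [[1.0, 0.0, -0.001], [0.0, -1.0, 0.0], [-0.001, -0.0, -1.0]]
wrist_force: [-1.1, -0.4, -0.3]
finger_gap: -0.003
```

Run:
```python
from h import *
d=cam("side");a=cv2.resize(d["color"][120:300,220:420,::-1],(800,600),interpolation=cv2.INTER_CUBIC);cv2.imwrite("pics/side7c.png",a)
```

View pics/side7c.png

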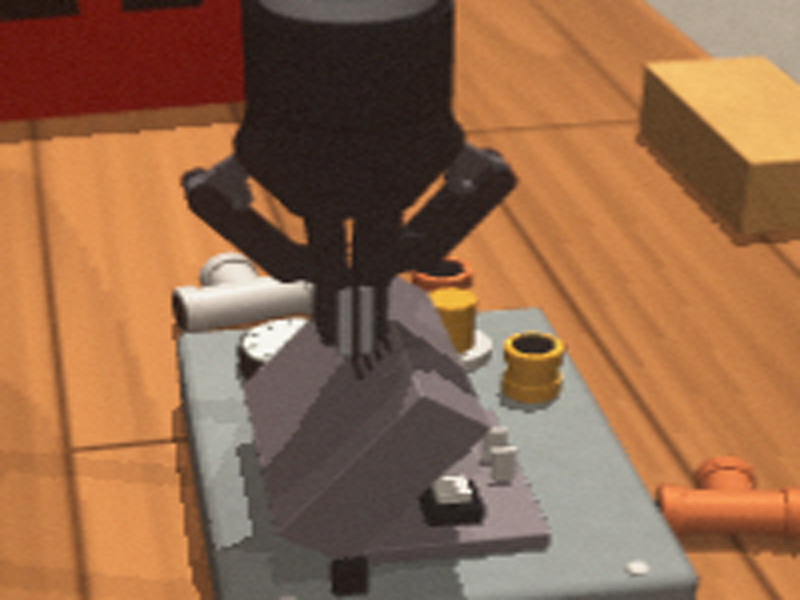

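The finger tip (crop (365,350)) pushes on the ribs and the cover is about half closed. I continue along the arc.

Emit:
apply_moves(increments=[0, 0.65, 0, 0.15, 0, 0, 0.65, 0, 0.2, 0, 0, 0.6, 0, 0.27, 0, 0, 0.6, 0, 0.3, 0, 0, 0.55, 0, 0.37, 0])

```text
clock: 12.42
ee_pos: [0.559, -0.1239, 0.1272]
tcp_rot: [[1.0, 0.0, 0.0], [0.0, -1.0, -0.0], [0.0, 0.0, -1.0]]
wrist_force: [-1.4, -1.0, 1.2]
finger_gap: 0.004
```

Emit:
apply_moves(increments=[0, 0.55, 0, 0.38, 0, 0, 0.45, 0, 0.36, 0, 0, 0.45, 0, 0.36, 0, 0, 0.4, 0.05, 0.42, 0, 0, 0.4, 0.05, 0.42, 0])

```text
clock: 13.05
ee_pos: [0.5813, -0.1247, 0.1078]
tcp_rot: [[1.0, -0.0, 0.0], [-0.0, -1.0, 0.0], [0.0, -0.0, -1.0]]
wrist_force: [-0.8, 0.9, 1.2]
finger_gap: -0.002
```

Emit:
apply_moves(increments=[0, 0.4, 0, 0.4, 0, 0, 0.4, 0, 0.4, 0, 0, 0.3, 0.05, 0.3, 0, 0, 0, 0, 0.2, 0, 0, 0, 0, 0.2, 0])

```text
clock: 13.68
ee_pos: [0.5938, -0.1255, 0.0937]
tcp_rot: [[1.0, -0.0, 0.004], [-0.0, -1.0, -0.0], [0.004, 0.0, -1.0]]
wrist_force: [2.6, 0.8, 3.1]
finger_gap: -0.002
```

Emit:
apply_moves(increments=[0, 0, 0, 0.2, 0, 0, 0, 0, 0.2, 0, 0, 0, 0, 0, 0])

```text
clock: 14.05
ee_pos: [0.5926, -0.1257, 0.0892]
tcp_rot: [[1.0, 0.0, 0.001], [0.0, -1.0, -0.001], [0.001, 0.001, -1.0]]
wrist_force: [2.9, 0.7, 3.3]
finger_gap: 0.002
```

Emit:
apply_moves(increments=[0, 0, 0, 0.1, 0, 0, 0, 0, 0, 0])

```text
clock: 14.3
ee_pos: [0.5927, -0.1257, 0.0887]
tcp_rot: [[1.0, -0.0, 0.002], [-0.0, -1.0, -0.001], [0.002, 0.001, -1.0]]
wrist_force: [3.1, 1.3, 5.5]
finger_gap: -0.0
```

Emit:
apply_moves(increments=[0, 0, 0, 0.1, 0, 0, 0, 0, 0, 0])

```text
clock: 14.55
ee_pos: [0.5928, -0.1257, 0.0884]
tcp_rot: [[1.0, 0.0, 0.002], [0.0, -1.0, -0.001], [0.002, 0.001, -1.0]]
wrist_force: [3.0, 0.4, 8.8]
finger_gap: 0.002
```

It is at the solid stop again, at the same height and force as before. I lift away and check.

Emit:
apply_moves(increments=[0, 0, 0, -0.5, 0, 0, 0, 0, -1.0, 0, 0, 0, 0, -4.0, 0, 0, 0, 0, -4.0, 0, 0, 0, 0, -3.0, 0])

```text
clock: 15.18
ee_pos: [0.5907, -0.125, 0.2131]
tcp_rot: [[1.0, 0.0, -0.002], [0.0, -1.0, 0.001], [-0.002, -0.001, -1.0]]
wrist_force: [0.1, -0.8, 0.2]
finger_gap: 0.002
```

Emit:
apply_moves(increments=[0, 3.0, 0, -1.0, 0, 0, 3.0, 0, 0, 0, 0, 0, 0, 0, 0, 0, 0, 0, 0, 0, 0, 0, 0, 0, 0])

```text
clock: 15.8
ee_pos: [0.6505, -0.1252, 0.2217]
tcp_rot: [[1.0, -0.0, -0.002], [-0.0, -1.0, 0.0], [-0.002, -0.0, -1.0]]
wrist_force: [-0.5, 0.2, 0.6]
finger_gap: 0.0
```

Emit:
apply_moves(increments=[0, 0, 0, 0, 0, 0, 0, 0, 0, 0, 0, 0, 0, 0, 0, 0, 0, 0, 0, 0, 0, 0, 0, 0, 0])

```text
clock: 16.42
ee_pos: [0.652, -0.1254, 0.222]
tcp_rot: [[1.0, -0.0, 0.0], [-0.0, -1.0, -0.0], [0.0, 0.0, -1.0]]
wrist_force: [0.2, 0.4, -0.3]
finger_gap: 0.0
```

Run:
```python
from h import *
s=robot.state();print(s["clock"],s["ee_pos"],s["wrist_force"],abs(s["qvel"]).max())
for n in ["scene","side","wrist"]:
    d=cam(n);save(d,n+"9");W=pts(d);np.savez(n+"0b.npz",W=W)
    W0=np.load(f"{n}0.npz")["W"]
    m=(W[...,0]>.535)&(W[...,0]<.598)&(W[...,1]>-.17)&(W[...,1]<-.075)&(W[...,2]>.07)&(W[...,2]<.17)
    P=W[m]; A=np.c_[P[:,:2]-[.561,-.124],np.ones(len(P))]
    print(n,len(P),np.round(np.linalg.lstsq(A,P[:,2],rcond=None)[0],4),P[:,2].max().round(4))
    if n!="wrist":
        dz=abs(W[...,2]-W0[...,2]); q=(dz>.01)&(W[...,2]<.1)&(W0[...,2]<.1)&(W[...,0]>.35); print("changed px",q.sum())
```

```text
16.425 [ 0.65202358 -0.12536825  0.22202813] [ 0.15585927  0.4168068  -0.26231929] 0.0019964358264212938
scene 1239 [0.012  0.0007 0.0952] 0.098
changed px 44
side 1258 [0.0113 0.0026 0.0956] 0.0982
changed px 1083
wrist 7414 [0.0118 0.0003 0.0956] 0.0984
```

View pics/side9.png

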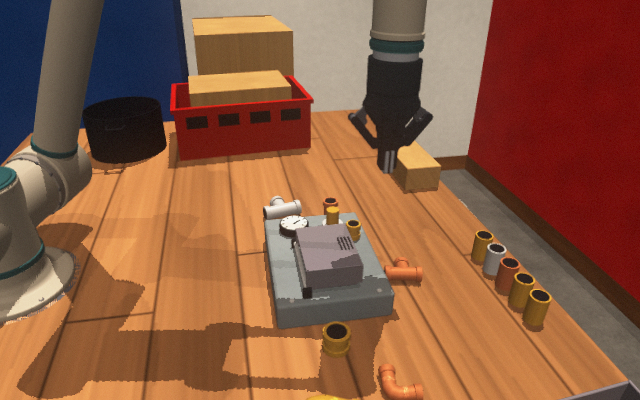

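View pics/scene9.png

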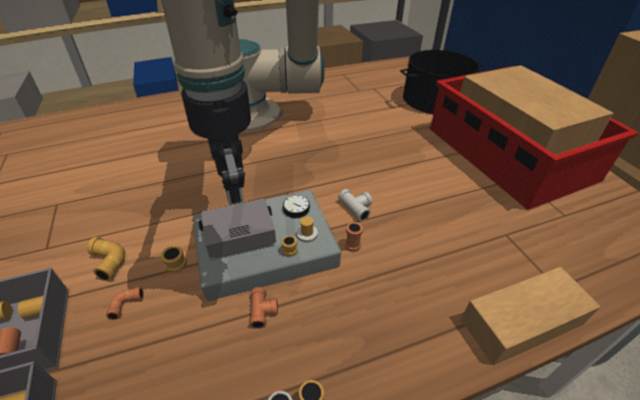

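The cover looks shut. I compare its slope with the start and check what the changed pixels in the side view are.

Run:
```python
from h import *
for n in ["scene","side","wrist"]:
    W=np.load(f"{n}0.npz")["W"]
    m=(W[...,0]>.535)&(W[...,0]<.598)&(W[...,1]>-.17)&(W[...,1]<-.075)&(W[...,2]>.07)&(W[...,2]<.17)
    P=W[m]; A=np.c_[P[:,:2]-[.561,-.124],np.ones(len(P))]
    print(n,np.round(np.linalg.lstsq(A,P[:,2],rcond=None)[0],4))
W0=np.load("side0.npz")["W"];W=np.load("side0b.npz")["W"]
q=(abs(W[...,2]-W0[...,2])>.01)&(W[...,2]<.1)&(W0[...,2]<.1)&(W[...,0]>.35)
k,l,st,c=cv2.connectedComponentsWithStats(q.astype(np.uint8))
for i in range(1,k):
    if st[i,4]>15: print(st[i],np.round(np.nanmean(W[l==i],0),3),np.round(np.nanmean(W0[l==i],0),3))
```

```text
scene [ 0.0114 -0.0004  0.0953]
side [0.013  0.0017 0.0956]
wrist [0.0118 0.0045 0.0953]
```

The cover's slope and height match the start, and no loose part has moved. Handing in.

Run:
```python
from rig import robot
print(robot.hand_in()); s=robot.state(); print(s["clock"],s["wrist_force"])
```

```text
the job is handed in; nothing more can be done
None
the job is handed in; nothing more can be done
```

The job is done and handed in, at about 16.5 s of the 50 s allowed.

- **Opening the cover:** I pressed near its free edge with the closed fingertips, down to the solid stop at about 9 N. After I lifted away it swung fully open.
- **Large round button:** I pressed it about 6 mm to its hard stop with one finger, the force rising to 13 N. The small square button was not touched.
- **Closing the cover:** I pushed it down along its arc and pressed it to the stop again, at about 9 N, then lifted clear.

**Last checks:** The cover's slope and height matched the start to within about 1 mm and 2 mrad, over a second after I let go. The scene and side depth images showed no loose part moved. The few changed pixels were scattered, with no patch over 15 pixels. The tool was at rest about 13 cm above everything with no contact force. No check failed or disagreed.

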